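Rivet a snap fastener in the guarded bench press

TASK

Rivet the snap fastener in the bench press: first push the die sled along its channel until it is fully home against the end stop. Then reach down through the window of the lever guard without touching the guard, press the lever all the way down, keep it down for about a second, and let it come back up. Nothing needs gripping: do not lift the sled, leave the lever alone until the sled is home, and leave the other things on the bench where they are.

Things in the scene. Friction and masses are not known exactly. Their poses are not given: they have to be found in the camera images.
- press: Fixed grey bench press; origin under its base plate at table level, +x away from the robot's side (yaw varies), +y left. Base: x -155 to +115, y -160 to +160, 16 mm thick. Left half: open channel along x at y = 90 for the sled, floor z = 16, side rails 10 mm high, 48 mm apart, x -140 to +60. Right half: lever under its guard (see guard).
- stop (a point): Middle of the channel end stop's near face, at the floor: press x = 60, y = 90, z = 16 mm. The stop is 24 mm high and 60 mm wide; behind it stands the press column, x 76 to 112, y 50 to 130, top z = 176.
- ram_tip (a point): Lower end of the 14 mm ram above the channel's far end: press x = 40, y = 90, z = 78 mm with the lever up, 12 mm lower with it down. Above it a sleeve 26 mm across (z 104 to 130) and the ram arm (x 18 to 112, y 65 to 115, z 130 to 175).
- guard: Dark sheet-steel guard over the lever, fixed to the press; origin and axes are those of the press. Flat top frame 6 mm thick, top at z = 85, outside x -46 to +56, y -131 to -19, with one rectangular window 74 (x) by 84 (y) mm. Front, left and right are closed by sheet down to the base. Must not be touched.
- window (a point): Centre of the guard's window at the level of the frame's top face (press frame x = 5, y = -75, z = 85 mm); axes as the press. The window spans 37 mm to each side along x and 42 mm along y.
- pad (a point): Centre of the top face of the lever's pad, a flat aluminium plate 42 (x) x 46 (y) x 8 mm with three thin dark grip strips, under the middle of the window: 17 mm below the guard's top face with the lever up (z = 68), about 35 mm below with it fully down. Moves with the lever.
- lever (a joint): Angle of the press lever in rad: 0 up (at rest), 0.2 fully down on its stop. Hinged about the y axis on a shaft 89 mm beyond the pad centre (+x), the pad goes down as the value grows and drives the ram down. A spring returns it: about 4 N at the pad to start it, about 9 N fully down.
- sled: Loose aluminium block 100 (x) x 44 (y) x 34 mm, about 0.4 kg, lying in the channel, with a steel die 26 mm across, 8 mm high, and a small brass stud cap on it, 30 mm ahead of centre. Origin: centre of its underside; +x towards the stop; the near end face is 50 mm behind the origin. Starts 40 to 72 mm short of home.
- home (a point): Where the sled's origin is when it is fully home, front face against the end stop: press frame x = 10, y = 90, z = 16 mm; axes as the press.
- dolly: Steel disc 32 mm across, 20 mm high, loose on the press base in front of the guard; leave it. Origin under its centre.
- awl: Awl with wooden handle, 150 mm long, lying on the table before the press; leave it. Origin under it, long axis x.
- hammer: Hammer 220 mm long lying left of the press; leave it. Origin under it, long axis x.
- tin: Open steel tin 84 mm across, 32 mm high, beside the press, right side; leave it. Origin under its centre.
- jar: Closed amber jar 60 mm across, 85 mm high, beside the press, right side; leave it. Origin under its centre.
- slicker: Turned wooden edge slicker, 26 mm across, 90 mm high, standing right of the press; leave it. Origin under its centre.
- cup: White ceramic cup 76 mm across, 85 mm high, left of the press; leave it. Origin under its centre.
Mind the look-alikes: they are no part of the job. What is meant by the sled is not green or red, and is the larger of those in its own colour.

How it is judged (in metres and radians):
On the way, in this order (a step that is already met when the one before it is completed fails the run):
1. the sled is pushed fully home against the stop (x of sled in the frame of home above -0.004 m and distance between sled and home below 0.008 m), for 0.2 s.
2. the lever is pressed all the way down and kept down (all of step 1 and value of joint lever above 0.175 rad), for 0.6 s.
At the end, for the whole second after the job is handed in: The sled is at rest within 4 mm of its stop along the channel (8 mm in all), and the lever is back up (below 0.02 rad), after having been held down past 0.175 rad for 0.6 s (all of step 1 and linear speed of sled below 0.01 m/s and value of joint lever below 0.02 rad); the robot touches nothing.
It fails at once if the robot touches the guard (contact force between guard and the fingers above 0.2 N or contact force between guard and the arm above 0.2 N).
It fails at once if the lever is pressed before the sled is home (value of joint lever above 0.05 rad and x of sled in the frame of home below -0.008 m).
It fails at once if the sled is lifted or tipped out of its channel (z of sled in the frame of press above 0.024 m or angle between sled's own z axis and vertical above 0.15 rad).
It fails at once if another thing on the bench is moved more than 20 mm or tipped (distance of any of dolly, awl, hammer, tin, jar, slicker, cup from where it was at the start of the episode above 0.02 m or angle between any of jar, slicker, cup, tin, dolly's own z axis and vertical above 0.3 rad).
It also fails if it takes over 45 s, if anything falls off the work surface, if the arm or the gripper's body presses on something with over 40 N, if the wrist force passes 120 N, or if a joint passes its speed limit or range.

ROBOT

A 6-joint arm with a two-finger parallel gripper is mounted at the origin on the work surface. World frame = base frame: x ahead of the robot, y to its left, z up, the work surface at z = 0. Lengths are in mm, angles in rad, forces in N, time in s.
With the tool pointing down it reaches from about 275 to 1000 mm from the base axis. Payload 8.4 kg.
Tool frame: the origin (TCP) lies at the very end of the fingers, on their centre line; the grasp point (between the pads) lies 19 mm behind it; z points along the fingers, x is the direction in which the jaws open and shut, and the axes are right-handed (so a half turn about z gives the same grasp; the last joint's range is limited). The gripper opens to 85 mm and grips with 20 to 120 N. Pads are 22 mm wide; open, the fingers measure 114 mm over their backs; the gripper's body (76 mm by 85 mm) begins 54 mm behind the grasp point. The pads swing forward as they close: fully open they stand 13 mm farther back than shut.
Start: joints at [1.103, 0.353, 1.633, -0, 1.155, -0.002], TCP at [280.71, 558.417, 231.281] pointing down, gripper open.
Joint ranges: [-2.63, 2.63], [-0.92, 2.1], [0.06, 2.66], [-1.3, 4.44], [0, 2.69], [-3.02, 3.02]. Speed limits (rad/s): [2.22, 2.22, 2.79, 3.14, 3.14, 3.14].

INTERFACE

Orientations are given as [roll, pitch, yaw] about the fixed x, y, z axes, in that order (R = Rz(yaw) Ry(pitch) Rx(roll)).
In Python, from rig import r gives the robot as it stands. The module is installed in compiled form; this text tells all that it offers.
- The arm moves only by the tool apply_moves, never from a script. Its argument "targets" is a list that holds one entry, the list of rows, each a list of 7 numbers: the gripper's target within -1 to 1 (fully open at 1, half-way at 0, shut at -1), then the shift along the tool's x, y, z in cm, then the turn, a rotation vector about the tool's x, y, z in degrees. A call has 1 to 8 rows; each row is the pose to reach, as a shift and turn from the pose measured when the call began, along the tool's axes at that moment; what a row does not reach only later rows make up. A row lasts 1/10 s, in which the tool goes at most 50 mm and 8.59 degrees, less where a joint would pass 70% of its speed; a pose out of reach is approached as far as the arm can. A call with a gripper value outside its range is refused whole. The fingers move at their own pace and stop on an object; "newtons" is the grip in N (left out, the last holds). Time passes only in rows, so rows that repeat a pose let the fingers close. It gives the time, the measured TCP pose, the force and the opening at its end, in the units of the state.
- r.sense(): the state, without advancing time (a new reading comes with each control period).
- r.grab_frame(name): name is "side" or "top" or "wrist"; returns a dict with "pixels" (400x640x3 uint8, red, green, blue), "fov_y" (degrees; the focal length in pixels is half the picture's height over the tangent of half this angle, whatever the lens; pixels are square), "cx", "cy" (the principal point, pixels), "R" (3x3) and "t" (3): a world point X has camera coordinates R X + t; the wrist camera has in their place "mount" (4x4, takes a point from camera to tool coordinates, whose origin is the TCP and whose axes are the tool frame's). Camera axes: x right, y down, z forward; pixel columns grow to the right and rows downward; lengths in mm; the calibration is good to about 2 mm. The wrist camera is an equidistant fisheye: a pixel r from the principal point sees the ray r / f radians off the axis. A picture is of the moment at which its call begins: read the wrist's pose just before it. There is no depth.
- r.sign_off(): hands the job in, once; it reports no verdict.
The state is a dict: "clock": time; "qpos": joint angles; "qvel": joint speeds; "joint_efforts": joint torques, N m; "eef_pos": TCP position; "tcp_rot": TCP orientation; "contact_force": force on the tool from outside, world axes, zero at the start; "wrist_torque": the same for the moment, N m; "opening": opening from 0.0 (shut) to 1.0 (fully open).
Only numpy, scipy, OpenCV 4.12 (cv2) and the standard library are available. Lean on these libraries where they do the work, as an engineer would, in place of code of your own. Each camera call takes 0.05 s, during which the arm holds its last target. There are 200 camera calls.

## Working session

There is one attempt and no reset: what is moved stays moved. The work goes in short steps, Python scripts to look and compute and a tool call to move; the robot and the scene stay as the last step left them, time stands still between calls to the robot, and variables do not carry over. Pictures are saved under pics/ and viewed, about 8 in all and at most 12, crops included, and the job is handed in when it is done.

Besides the shell and the picture viewer there is one more tool, called after "Request:" as a command line: name --argument value ..., lists and objects as JSON in quotes. apply_moves: Moves the arm, as the interface text tells. Its arguments: {"type":"object","properties":{"targets":{"type":"array"},"newtons":{"type":"number"}},"required":["targets"]}

```bash
mkdir -p pics; cat > h.py <<'E'
import numpy as np, cv2
from rig import r
def save(name, out):
    f=r.grab_frame(name); cv2.imwrite('pics/'+out, f['pixels'][:,:,::-1]); 
    import pickle; pickle.dump(f, open('pics/'+out+'.pkl','wb')); return f
def K(f): 
    return (f['pixels'].shape[0]/2)/np.tan(np.radians(f['fov_y'])/2)
def proj(f,X):
    c=np.asarray(X)@np.array(f['R']).T+np.array(f['t']); F=K(f)
    return np.c_[f['cx']+F*c[:,0]/c[:,2], f['cy']+F*c[:,1]/c[:,2]]
def unproj(f,uv,z):
    F=K(f); R=np.array(f['R']); C=-R.T@np.array(f['t'])
    d=R.T@np.array([(uv[0]-f['cx'])/F,(uv[1]-f['cy'])/F,1]); return C+d*(z-C[2])/d[2]
E
python3 - <<'E'
from h import *
s=r.sense(); print({k:np.round(v,3).tolist() for k,v in s.items()})
for n in('top','side'):
    f=save(n,n+'1.png'); print(n,K(f),f['cx'],f['cy'],-np.array(f['R']).T@np.array(f['t']))
E
```

```text
{'clock': 0.0, 'qpos': [1.103, 0.354, 1.634, -0.0, 1.155, -0.002], 'qvel': [0.001, 0.001, 0.001, 0.001, -0.0, 0.001], 'joint_efforts': [0.001, -60.527, -34.206, 0.0, 0.009, 0.0], 'eef_pos': [280.515, 557.977, 230.558], 'tcp_rot': [3.142, 0.001, 1.105], 'contact_force': [0.338, -1.011, -0.213], 'wrist_torque': [-0.013, -0.011, -0.015], 'opening': 1.001}
top 438.7885429064769 326.99383944035554 204.39553881165753 [ 562.61423666  104.02868656 1129.64525955]
side 396.08851304894955 323.28116213043086 199.31963645627673 [ 467.17101658 -729.84690823  565.18701688]
```

View pics/top1.png

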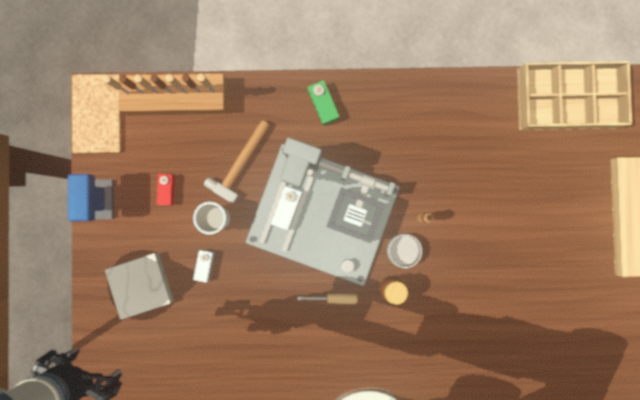

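View pics/side1.png

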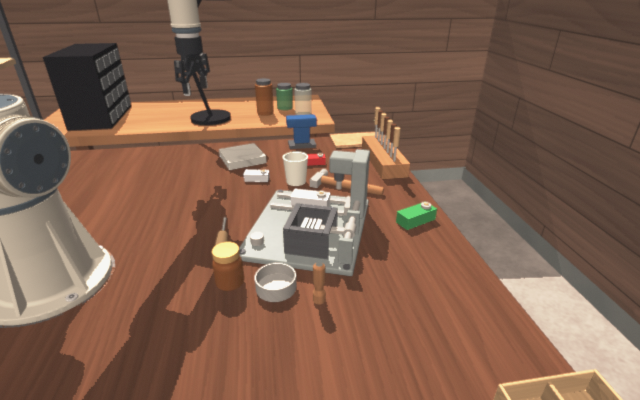

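Top view: press base corners are near (248,241), (362,283), (398,183) and (290,140). Sled candidates:
- Large aluminium block in the channel, (287,205)
- Small aluminium block on the table, (204,265)
- Red block, (165,190)
- Green block, (323,102)

The one in the channel fits: it is neither green nor red and is the larger of the aluminium pair. I'll confirm it in a crop with a fitted overlay.

```bash
cat >> h.py <<'E'
def P(pose,X):
    x,y,a=pose; X=np.atleast_2d(np.asarray(X,float)); c,s=np.cos(a),np.sin(a)
    return np.c_[x+c*X[:,0]-s*X[:,1], y+s*X[:,0]+c*X[:,1], X[:,2]]
E
python3 - <<'E'
from h import *
import pickle
from scipy.optimize import least_squares
f=pickle.load(open('pics/top1.png.pkl','rb'))
px=np.array([(248,241),(362,283),(398,183)]); X=np.array([(-155,160,16),(-155,-160,16),(115,-160,16)])
s=least_squares(lambda p:(proj(f,P(p,X))-px).ravel(),[600,100,-.4]); print(s.x,s.fun)
S=3.5;x0,y0=240,130
im=cv2.resize(f['pixels'][y0:y0+165,x0:x0+170][:,:,::-1].copy(),None,fx=S,fy=S,interpolation=cv2.INTER_CUBIC)
def poly(Q,c):
    q=((proj(f,P(s.x,Q))-[x0,y0]+.5)*S).astype(int); cv2.polylines(im,[q],True,c,1)
def rect(a,b,c,d,z): return [(a,c,z),(b,c,z),(b,d,z),(a,d,z)]
poly(rect(-155,115,-160,160,16),(0,0,255)); poly(rect(-46,56,-131,-19,85),(0,255,0)); poly(rect(-32,42,-117,-33,85),(0,255,255)); poly(rect(-140,60,66,114,26),(255,0,0)); poly(rect(76,112,50,130,176),(255,0,255))
cv2.imwrite('pics/c1.png',im)
E
```

```text
[ 5.95917988e+02  9.92324463e+01 -3.60475020e-01] [-3.23603377 -0.16737974  2.00248451  0.28541521  1.24971078 -0.14977243]
```

View pics/c1.png

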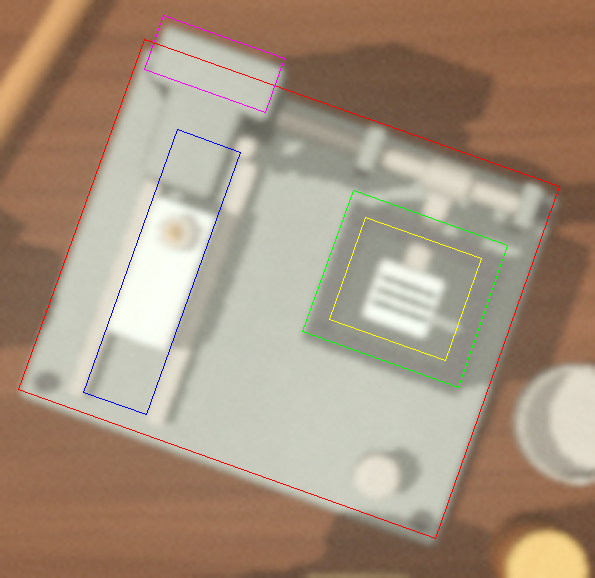

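The crop confirms it: the aluminium block with its stud cap lies in the channel, with its near edge around crop (135,340). The press fit agrees with the base, column, window and pad. Next I'll compute the sled position and the first move.

```bash
cat >> h.py <<'E'
from scipy.spatial.transform import Rotation as Ro
def inpress(pose,X):
    x,y,a=pose; c,s=np.cos(a),np.sin(a); d=np.asarray(X)[:2]-[x,y]; return np.array([c*d[0]+s*d[1],-s*d[0]+c*d[1]])
def move(X,yaw):
    s=r.sense(); R=Ro.from_euler('xyz',s['tcp_rot']); d=R.inv().apply(np.asarray(X)-s['eef_pos'])/10
    w=(R.inv()*Ro.from_euler('xyz',[np.pi,0,yaw])).as_rotvec(degrees=True)
    print('shift cm',d.round(2),'turn',w.round(2))
E
python3 - <<'E'
from h import *
import pickle
f=pickle.load(open('pics/top1.png.pkl','rb'))
pose=(595.9,99.2,-.3605)
for n,c in dict(nl=(105,330),nr=(163,347),fl=(155,195),fr=(215,210)).items():
    print(n,inpress(pose,unproj(f,(240+c[0]/3.5-.5,130+c[1]/3.5-.5),50)).round(1))
print('pad',inpress(pose,unproj(f,(240+404/3.5-.5,130+298/3.5-.5),68)))
w=r.grab_frame('wrist'); print(np.array(w['mount']).round(2),w['fov_y'],w['cx'],w['cy'])
T=P(pose,[(-150,40,230)])[0]; print(T); move(T,-.3605+np.pi/2)
E
```

```text
nl [-91.7 112. ]
nr [-89.3  69.7]
fl [  9.4 111. ]
fr [13.6 67.7]
pad [ -0.72203059 -77.11479631]
[[   1.     -0.      0.     -0.19]
 [   0.      0.96    0.27  -66.22]
 [  -0.     -0.27    0.96 -143.7 ]
 [   0.      0.      0.      1.  ]] 65.70646984690485 321.2883640017215 203.01455876225816
[469.65160007 189.54014343 230.        ]
shift cm [-24.43  33.45   0.1 ] turn [-0.    0.06 -6.03]
```

Request:
apply_moves --targets '[[[-1, -24.4, 33.4, 0, 0, 0, -6], [-1, -24.4, 33.4, 0, 0, 0, -6], [-1, -24.4, 33.4, 0, 0, 0, -6], [-1, -24.4, 33.4, 0, 0, 0, -6], [-1, -24.4, 33.4, 0, 0, 0, -6], [-1, -24.4, 33.4, 0, 0, 0, -6], [-1, -24.4, 33.4, 0, 0, 0, -6], [-1, -24.4, 33.4, 0, 0, 0, -6]]]' --newtons 60

```text
clock: 0.95
eef_pos: [463.5, 200.5, 231.0]
tcp_rot: [-3.142, 0.001, 1.21]
contact_force: [1.1, 0.2, 0.7]
opening: -0.002
```

Request:
apply_moves --targets '[[[-1, 0, 0, 0, 0, 0, 0], [-1, 0, 0, 0, 0, 0, 0], [-1, 0, 0, 0, 0, 0, 0]]]'

```text
clock: 1.25
eef_pos: [463.1, 201.1, 230.9]
tcp_rot: [-3.141, 0.001, 1.21]
contact_force: [-0.2, 0.9, -0.5]
opening: 0.002
```

```bash
cat >> h.py <<'E'
def wproj(w,s,X):
    T=np.eye(4); T[:3,:3]=Ro.from_euler('xyz',s['tcp_rot']).as_matrix(); T[:3,3]=s['eef_pos']
    M=np.linalg.inv(T@np.array(w['mount'])); c=np.asarray(X)@M[:3,:3].T+M[:3,3]
    th=np.arctan2(np.hypot(c[:,0],c[:,1]),c[:,2]); ph=np.arctan2(c[:,1],c[:,0]); F=K(w)
    return np.c_[w['cx']+F*th*np.cos(ph), w['cy']+F*th*np.sin(ph)]
def rect(a,b,c,d,z): return [(a,c,z),(b,c,z),(b,d,z),(a,d,z)]
def dens(Q,n=20):
    Q=np.array(Q,float); return np.vstack([Q[i]+(Q[(i+1)%len(Q)]-Q[i])*t for i in range(len(Q)) for t in np.linspace(0,1,n)])
def overlay(im,w,s,pose,S=1,sx=-40):
    for Q,c in ((rect(-155,115,-160,160,16),(0,0,255)),(rect(-46,56,-131,-19,85),(0,255,0)),(rect(-32,42,-117,-33,85),(0,255,255)),(rect(-16,26,-98,-52,68),(255,255,0)),(rect(sx-50,sx+50,68,112,50),(255,0,0))):
        cv2.polylines(im,[((wproj(w,s,P(pose,dens(Q)))+.5)*S).astype(int)],True,c,1)
E
python3 - <<'E'
from h import *
import pickle
s=r.sense(); w=save('wrist','w1.png'); pickle.dump(s,open('pics/w1.s','wb')); print(s['clock'],s['eef_pos'],s['tcp_rot'],s['opening'],s['contact_force'])
im=cv2.resize(w['pixels'][:,:,::-1].copy(),None,fx=1.25,fy=1.25); overlay(im,w,s,(595.9,99.2,-.3605),1.25); cv2.imwrite('pics/w1o.png',im)
E
```

```text
1.25 [463.11738952 201.09071829 230.92602562] [-3.14107719e+00  8.07957033e-04  1.20992620e+00] 0.001784538581548308 [-0.21648034  0.87662505 -0.51261443]
```

View pics/w1o.png

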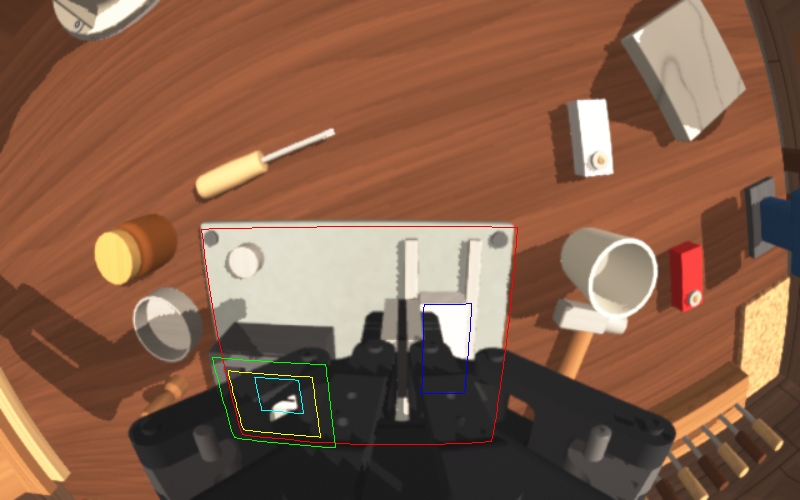

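The wrist view agrees with the press fit to about 4 mm. The base near edge is at row 223 against 227 predicted, and the sled near edge is at about (445,302). I'll shift the press pose 3 mm toward the robot and go behind the sled.

```bash
cat >> h.py <<'E'
POSE=(593.1,100.3,-.3605); YAW=POSE[2]+np.pi/2
def go(x,y,z): move(P(POSE,[(x,y,z)])[0],YAW)
E
python3 -c "
from h import *
go(-125,90,230)"
```

```text
shift cm [4.12 3.24 0.09] turn [-0.02  0.05  0.04]
```

Request:
apply_moves --targets '[[[-1, 4.1, 3.2, 0, 0, 0, 0], [-1, 4.1, 3.2, 2, 0, 0, 0], [-1, 4.1, 3.2, 6, 0, 0, 0], [-1, 4.1, 3.2, 10, 0, 0, 0], [-1, 4.1, 3.2, 14, 0, 0, 0], [-1, 4.1, 3.2, 17, 0, 0, 0], [-1, 4.1, 3.2, 17, 0, 0, 0], [-1, 4.1, 3.2, 17, 0, 0, 0]]]'

```text
clock: 2.1
eef_pos: [506.8, 229.6, 61.1]
tcp_rot: [-3.14, 0.001, 1.213]
contact_force: [0.7, 0.1, 0.6]
opening: 0.002
```

```bash
python3 - <<'E'
from h import *
s=r.sense(); print(s['eef_pos'],inpress(POSE,s['eef_pos']),s['contact_force'])
w=save('wrist','w2.png'); t=save('side','s2.png')
im=cv2.resize(w['pixels'][:,:,::-1].copy(),None,fx=.9,fy=.9); overlay(im,w,s,POSE,.9); 
j=cv2.resize(t['pixels'][90:290,230:430,::-1],(360,360),interpolation=cv2.INTER_CUBIC)
o=np.zeros((360,800,3),np.uint8); o[:,:576//1]=0; a=im[:360,88:528]; o[:,:440]=a; o[:,440:]=j; cv2.imwrite('pics/w2o.png',o); go(-125,90,30)
E
```

```text
[506.79789504 229.57385168  61.10094077] [-126.35498959   90.52181314] [0.68239325 0.05517822 0.59617962]
shift cm [-0.12  0.    3.26] turn [ 0.08 -0.06  0.1 ]
```

View pics/w2o.png

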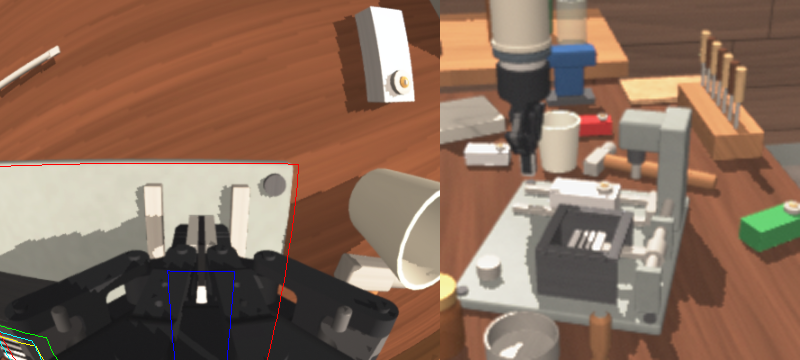

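The fingers are centred between the rails, behind the sled. The base left edge is at 293 against 299 predicted, so there is about a 2–3 mm bias toward −y. I'll descend, then push.

Request:
apply_moves --targets '[[[-1, -0.3, 0, 1.5, 0, 0, 0], [-1, -0.3, 0, 2.9, 0, 0, 0], [-1, -0.3, 0, 2.9, 0, 0, 0], [-1, -0.3, 0, 2.9, 0, 0, 0]]]'

```text
clock: 2.6
eef_pos: [507.4, 227.0, 34.0]
tcp_rot: [3.14, -0.001, 1.212]
contact_force: [0.2, 0.2, -0.3]
opening: -0.001
```

Request:
apply_moves --targets '[[[-1, 0, 1, 0, 0, 0, 0], [-1, 0, 2, 0, 0, 0, 0], [-1, 0, 2.8, 0, 0, 0, 0], [-1, 0, 3.6, 0, 0, 0, 0], [-1, 0, 4.2, 0, 0, 0, 0], [-1, 0, 4.8, 0, 0, 0, 0], [-1, 0, 5.4, 0, 0, 0, 0], [-1, 0, 5.8, 0, 0, 0, 0]]]'

```text
clock: 3.4
eef_pos: [562.1, 206.4, 34.0]
tcp_rot: [3.14, -0.001, 1.212]
contact_force: [-3.1, 1.7, 2.6]
opening: -0.001
```

```bash
python3 - <<'E'
from h import *
s=r.sense(); print(s['clock'],s['eef_pos'],inpress(POSE,s['eef_pos']),s['contact_force'])
E
```

```text
3.4 [562.10446538 206.40327861  33.96146176] [-66.43025662  88.34958915] [-3.11612109  1.73764117  2.55430542]
```

The sled is sliding with about 3.5 N of force. I estimate about 15 mm still to go, so I'll continue gently until the force rises.

Request:
apply_moves --targets '[[[-1, 0, 0.5, 0, 0, 0, 0], [-1, 0, 0.8, 0, 0, 0, 0], [-1, 0, 1.1, 0, 0, 0, 0], [-1, 0, 1.3, 0, 0, 0, 0], [-1, 0, 1.3, 0, 0, 0, 0]]]'

```text
clock: 3.9
eef_pos: [574.8, 201.7, 34.0]
tcp_rot: [3.139, -0.001, 1.212]
contact_force: [0.1, 0.9, -0.2]
opening: 0.0
```

Request:
apply_moves --targets '[[[-1, 0, 0.2, 0, 0, 0, 0], [-1, 0, 0.4, 0, 0, 0, 0], [-1, 0, 0.4, 0, 0, 0, 0]]]'

```text
clock: 4.2
eef_pos: [575.0, 201.5, 34.0]
tcp_rot: [-3.137, 0.0, 1.211]
contact_force: [-16.9, 10.0, 12.4]
opening: -0.003
```

```bash
python3 - <<'E'
from h import *
s=r.sense(); print(s['clock'],s['eef_pos'],inpress(POSE,s['eef_pos']),s['contact_force'])
E
```

```text
4.2 [575.04078584 201.52572945  33.96665402] [-52.60495835  88.34875141] [-16.89158548   9.9923818   12.38808896]
```

Blocked at press x ≈ -52.6, where -51 is expected for home, and the force rose to about 20 N without motion. I'll hold briefly, back off, rise and check.

Request:
apply_moves --targets '[[[-1, 0, 0.4, 0, 0, 0, 0], [-1, 0, 0.4, 0, 0, 0, 0], [-1, 0, -0.5, 0, 0, 0, 0], [-1, 0, -2, 0, 0, 0, 0], [-1, 0, -4, 0, 0, 0, 0], [-1, 0, -4, -4, 0, 0, 0], [-1, 0, -4, -9, 0, 0, 0], [-1, 0, -4, -12, 0, 0, 0]]]'

```text
clock: 5.0
eef_pos: [538.6, 216.0, 157.2]
tcp_rot: [-3.14, -0.002, 1.211]
contact_force: [0.1, -0.1, 0.1]
opening: 0.004
```

```bash
python3 - <<'E'
from h import *
s=r.sense(); print(s['clock'],s['eef_pos'],inpress(POSE,s['eef_pos']),s['contact_force'])
f=save('top','t3.png'); w=save('wrist','w3.png'); g=save('side','s3.png')
S=3;x0,y0=240,130
im=cv2.resize(f['pixels'][y0:y0+133,x0:x0+133][:,:,::-1].copy(),(400,400),interpolation=cv2.INTER_CUBIC); S=400/133
def poly(Q,c):
    cv2.polylines(im,[((proj(f,P(POSE,Q))-[x0,y0]+.5)*S).astype(int)],True,c,1)
poly(rect(-40,60,68,112,50),(255,0,0)); poly(rect(-32,42,-117,-33,85),(0,255,255)); poly(rect(-16,26,-98,-52,68),(255,255,0))
j=cv2.resize(g['pixels'][130:270,240:380,::-1],(400,400),interpolation=cv2.INTER_CUBIC)
cv2.imwrite('pics/c3.png',np.hstack([im,j])); go(-5,-77,150)
E
```

```text
5.0 [538.64954289 215.98430701 157.19556473] [-91.75714249  89.04121501] [ 0.1298651  -0.09175919  0.10657649]
shift cm [-16.64   8.61   0.59] turn [-0.01 -0.18  0.06]
```

View pics/c3.png

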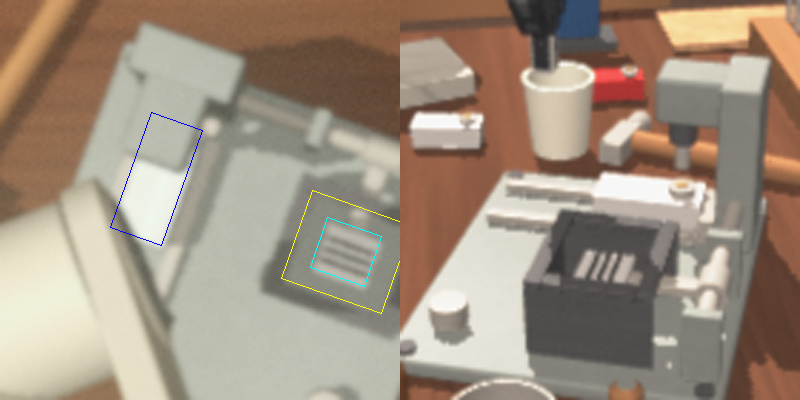

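Sled home: its near edge in the top view matches the predicted home outline to about 1 px (~2 mm), and in the side view the die sits under the ram. The pad outline also fits. Before entering the window I'll check the shut finger width at frame depth, about 37 mm behind the tip.

```bash
python3 - <<'E'
from h import *
import pickle
w=pickle.load(open('pics/w1.png.pkl','rb')); M=np.linalg.inv(np.array(w['mount']))
s0=dict(tcp_rot=[0,0,0],eef_pos=[0,0,0]); S=2.4; x0,y0=90,210
im=cv2.resize(w['pixels'][y0:400,x0:x0+333,::-1].copy(),None,fx=S,fy=S,interpolation=cv2.INTER_CUBIC)
for z,c in((0,(255,255,0)),(-20,(0,255,0)),(-37,(0,255,255)),(-55,(0,128,255)),(-73,(0,0,255))):
    for x in (-42,-15,0,15,42):
        p=((wproj(w,s0,np.array([[x,-11.,z]]))[0]-[x0,y0]+.5)*S).astype(int); cv2.circle(im,tuple(map(int,p)),4,c,-1); 
cv2.imwrite('pics/w1g.png',im); print(im.shape)
E
```

```text
(456, 799, 3)
```

View pics/w1g.png

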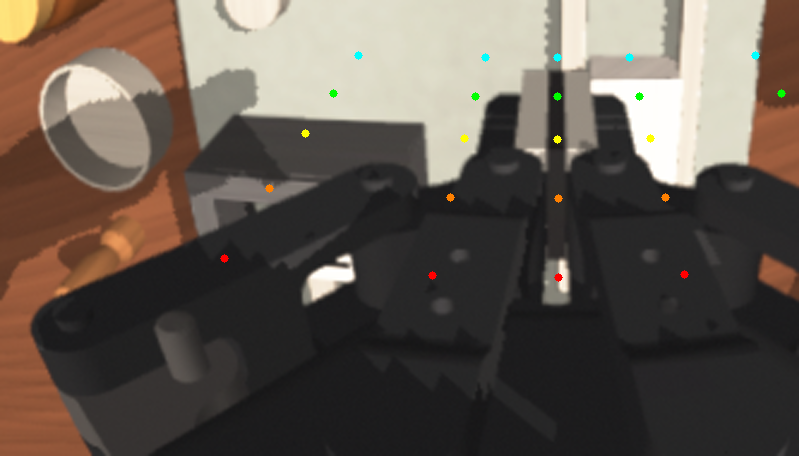

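The fingers stay within about ±16 mm at 37 mm behind the tip. The knuckles, ±30 mm at about 52 mm behind the tip, stay above the frame and inside ±42 mm. The window is clear with margin, so I'll go above it.

Request:
apply_moves --targets '[[[-1, -4, 1, 0, 0, 0, 0], [-1, -9, 3, 0, 0, 0, 0], [-1, -13, 6, 0, 0, 0, 0], [-1, -16.6, 9.1, 0, 0, 0, 0], [-1, -16.6, 9.1, 0, 0, 0, 0], [-1, -16.6, 9.1, 0, 0, 0, 0], [-1, -16.6, 9.1, 0, 0, 0, 0]]]'

```text
clock: 5.85
eef_pos: [564.9, 29.3, 154.7]
tcp_rot: [-3.139, -0.003, 1.211]
contact_force: [-0.1, 0.0, 0.2]
opening: 0.001
```

```bash
python3 - <<'E'
from h import *
s=r.sense(); print(s['clock'],s['eef_pos'],inpress(POSE,s['eef_pos']),s['contact_force'])
w=save('wrist','w4.png'); t=save('side','s4.png'); 
im=cv2.resize(w['pixels'][:,120:520,::-1].copy(),(480,480)); S=1.2
for Q,c in ((rect(-46,56,-131,-19,85),(0,255,0)),(rect(-32,42,-117,-33,85),(0,255,255)),(rect(-16,26,-98,-52,68),(255,255,0)),(rect(-155,115,-160,160,16),(0,0,255))):
    cv2.polylines(im,[((wproj(w,s,P(POSE,dens(Q)))-[120,0]+.5)*S).astype(int)],True,c,1)
j=cv2.resize(t['pixels'][110:310,245:375,::-1],(312,480),interpolation=cv2.INTER_CUBIC)
cv2.imwrite('pics/w4o.png',np.hstack([im,j])); go(0,-76,72)
E
```

```text
5.85 [564.94109918  29.33927551 154.74598093] [ -1.31802507 -76.3322404 ] [-0.12130085  0.01968718  0.23882188]
shift cm [-0.06  0.13  8.33] turn [-0.07 -0.16  0.14]
```

View pics/w4o.png

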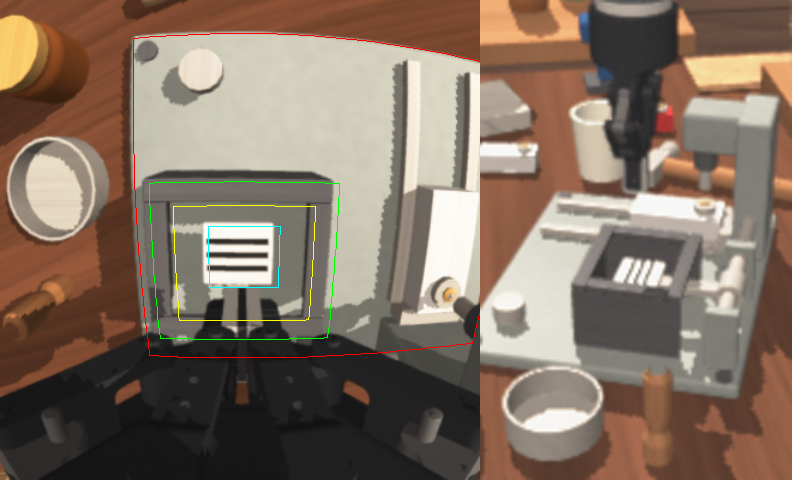

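The wrist view shows the real guard about 4 mm toward −y and 2.5 mm toward −x of my overlay. The pad is at (238,253) against (244,257) predicted, which is well inside the margins. I'll correct by 3 mm and descend to just above the pad.

Request:
apply_moves --targets '[[[-1, -0.3, 0.1, 0, 0, 0, 0], [-1, -0.3, 0.1, 3, 0, 0, 0], [-1, -0.3, 0.1, 5.5, 0, 0, 0], [-1, -0.3, 0.1, 7.5, 0, 0, 0], [-1, -0.3, 0.1, 7.9, 0, 0, 0], [-1, -0.3, 0.1, 7.9, 0, 0, 0]]]'

```text
clock: 6.55
eef_pos: [564.6, 27.5, 75.9]
tcp_rot: [-3.139, -0.002, 1.214]
contact_force: [0.8, 0.2, 0.3]
opening: -0.005
```

Request:
apply_moves --targets '[[[-1, 0, 0, 0.6, 0, 0, 0], [-1, 0, 0, 1.2, 0, 0, 0], [-1, 0, 0, 1.6, 0, 0, 0], [-1, 0, 0, 1.6, 0, 0, 0]]]'

```text
clock: 6.95
eef_pos: [565.4, 27.8, 60.2]
tcp_rot: [-3.141, -0.003, 1.214]
contact_force: [0.3, 2.5, 5.8]
opening: -0.001
```

Request:
apply_moves --targets '[[[-1, 0, 0, 0.4, 0, 0, 0], [-1, 0, 0, 0.7, 0, 0, 0], [-1, 0, 0, 0.7, 0, 0, 0]]]'

```text
clock: 7.25
eef_pos: [565.9, 27.8, 53.6]
tcp_rot: [-3.141, -0.003, 1.214]
contact_force: [0.2, 0.9, 7.5]
opening: -0.0
```

Request:
apply_moves --targets '[[[-1, 0, 0, 0.2, 0, 0, 0], [-1, 0, 0, 0.4, 0, 0, 0], [-1, 0, 0, 0.4, 0, 0, 0]]]'

```text
clock: 7.55
eef_pos: [566.2, 27.7, 50.8]
tcp_rot: [3.141, -0.004, 1.214]
contact_force: [-4.2, 0.3, 14.6]
opening: -0.002
```

The force has jumped to about 15 N and motion is stalling at z ≈ 51, so the lever is on its stop. I'll press slightly more and hold for over 1 s.

Request:
apply_moves --targets '[[[-1, 0, 0, 0.3, 0, 0, 0], [-1, 0, 0, 0.3, 0, 0, 0], [-1, 0, 0, 0.3, 0, 0, 0], [-1, 0, 0, 0.3, 0, 0, 0], [-1, 0, 0, 0.3, 0, 0, 0], [-1, 0, 0, 0.3, 0, 0, 0], [-1, 0, 0, 0.3, 0, 0, 0]]]'

```text
clock: 8.25
eef_pos: [566.4, 27.7, 50.2]
tcp_rot: [3.141, -0.004, 1.213]
contact_force: [-9.3, 0.7, 28.3]
opening: 0.001
```

```bash
python3 - <<'E'
from h import *
s=r.sense(); print(s['clock'],s['eef_pos'],inpress(POSE,s['eef_pos']),s['contact_force'])
t=save('side','s5.png'); a=cv2.imread('pics/s4.png')
k=lambda im:cv2.resize(im[150:290,270:380],(400,509),interpolation=cv2.INTER_CUBIC)
cv2.imwrite('pics/c5.png',np.hstack([k(a),k(t['pixels'][:,:,::-1])]))
E
```

```text
8.25 [566.40271807  27.66838743  50.17255915] [  0.63903443 -77.38015018] [-9.34273321  0.65432567 28.2924291 ]
```

View pics/c5.png

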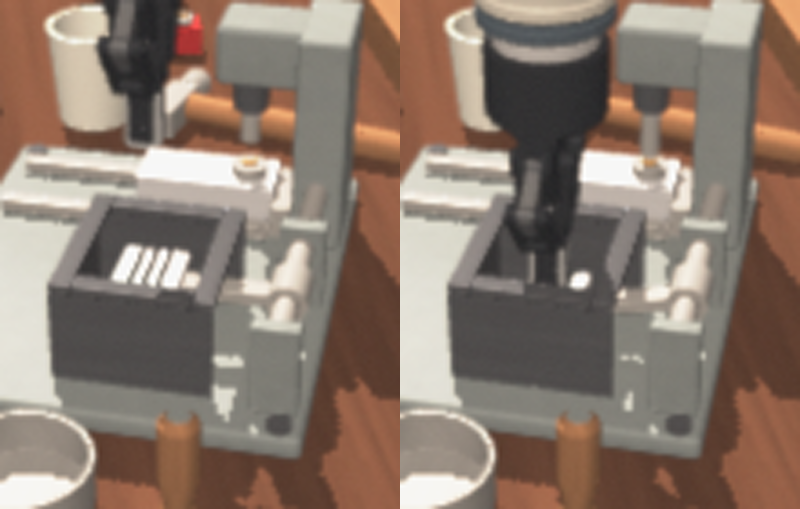

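The ram tip has moved from about row 140 down to row 160, onto the cap. At 28 N there is no further travel, so the lever is on its stop. I'll hold a bit longer, then go straight up.

Request:
apply_moves --targets '[[[-1, 0, 0, 0.2, 0, 0, 0], [-1, 0, 0, 0.2, 0, 0, 0], [-1, 0, 0, 0.2, 0, 0, 0], [-1, 0, 0, 0.2, 0, 0, 0], [-1, 0, 0, 0.2, 0, 0, 0], [-1, 0, 0, 0.2, 0, 0, 0]]]'

```text
clock: 8.9
eef_pos: [566.4, 27.7, 50.3]
tcp_rot: [3.141, -0.004, 1.213]
contact_force: [-8.7, 1.3, 26.0]
opening: -0.002
```

Request:
apply_moves --targets '[[[-1, -0.1, 0, -0.3, 0, 0, 0], [-1, -0.1, 0, -1, 0, 0, 0], [-1, -0.1, 0, -1.8, 0, 0, 0], [-1, -0.1, 0, -3, 0, 0, 0], [-1, -0.1, 0, -6, 0, 0, 0], [-1, -0.1, 0, -10, 0, 0, 0], [-1, -0.1, 0, -13, 0, 0, 0], [-1, -0.1, 0, -13, 0, 0, 0]]]'

```text
clock: 9.7
eef_pos: [568.3, 26.1, 185.1]
tcp_rot: [3.134, -0.006, 1.213]
contact_force: [-0.4, -0.5, 0.3]
opening: 0.003
```

Request:
apply_moves --targets '[[[-1, 0, -5, -1, 0, 0, 0], [-1, 0, -10, -2, 0, 0, 0], [-1, 0, -14, -2, 0, 0, 0], [-1, 0, -14, -2, 0, 0, 0], [-1, 0, -14, -2, 0, 0, 0], [-1, 0, -14, -2, 0, 0, 0]]]'

```text
clock: 10.3
eef_pos: [437.9, 74.8, 204.0]
tcp_rot: [3.133, -0.006, 1.213]
contact_force: [-0.4, -0.0, -0.4]
opening: -0.001
```

```bash
python3 - <<'E'
from h import *
s=r.sense(); print(s['clock'],s['eef_pos'],s['contact_force'],np.abs(s['qvel']).max())
f=save('top','t6.png'); t=save('side','s6.png')
S=400/133;x0,y0=240,130
im=cv2.resize(f['pixels'][y0:y0+133,x0:x0+133][:,:,::-1].copy(),(400,400),interpolation=cv2.INTER_CUBIC)
cv2.polylines(im,[((proj(f,P(POSE,rect(-40,60,68,112,50)))-[x0,y0]+.5)*S).astype(int)],True,(255,0,0),1)
j=cv2.resize(t['pixels'][150:290,270:410,::-1],(400,400),interpolation=cv2.INTER_CUBIC)
cv2.imwrite('pics/c6.png',np.hstack([im,j]))
E
```

```text
10.3 [437.91045963  74.82028183 204.03953215] [-0.3945515  -0.00395601 -0.35827746] 0.012034081000779847
```

View pics/c6.png

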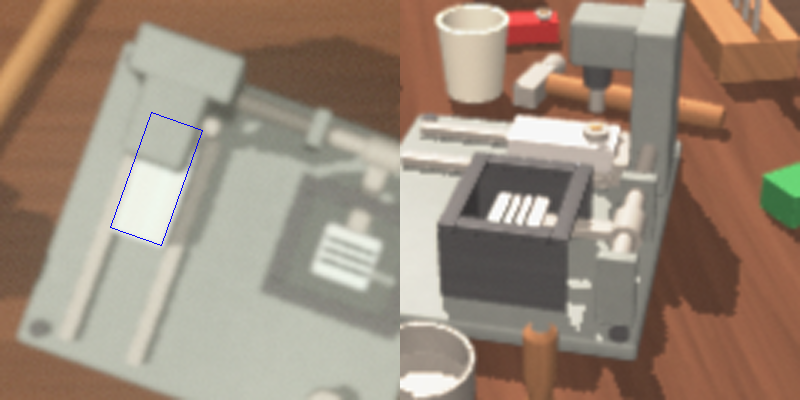

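The lever and ram are back up, the sled's near edge still sits on the home outline, and the arm is clear and at rest. Handing in.

```bash
python3 -c "
from h import *
print(r.sign_off())"
```

```text
the job is handed in; nothing more can be done
None
```

The rivet job is done and handed in at about 10.4 s of robot time; no verdict was reported.

- **Sled:** I pushed it with shut fingers until it stopped. The force rose from about 3 N to 23 N with almost no motion. Its near end was then at about press x = -41.6, where -40 is home. In the last top view its near edge lies on the home outline to about 1 px (roughly 2 mm).
- **Lever:** I went down through the window about 3 mm from the pad centre and pressed it onto its stop. The tip stalled at z ≈ 50 mm under 26–28 N and the ram was seen down on the cap. I held it there for about 1.4 s.
- **After release:** The lever and ram are back up in the side picture. The tool force reads about 0 and the arm is clear and at rest.
- **Guard:** There was no sign of touching it. Window clearance was roughly 25 mm around the fingers.
- **Other things on the bench:** They showed no visible change in the views I took, but I did not measure them.

One disagreement: the wrist camera placed the guard and pad about 2.5–4 mm from my press fit. I corrected for it before going down. The lever angle itself was never read, only inferred from force, height and the pictures.

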